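# Change the batch in the light-curing unit

### The arm

A 6-joint arm with a two-finger parallel gripper is mounted at the origin on the work surface. World frame = base frame: x ahead of the robot, y to its left, z up, the work surface at z = 0. Lengths are in m, angles in degrees, forces in N, time in s.
With the tool pointing down it reaches from about 0.35 to 0.875 m from the base axis. Payload 4.2 kg.
Tool frame: the origin (TCP) lies midway between the tips of the shut fingers; the grasp point (between the pads) lies 19 mm behind it; z points along the fingers, y is the line along which they close (so a half turn about z gives the same grasp; the last joint's range is limited). The gripper opens to 87 mm and grips with 3 to 60 N. Pads are 19 mm wide; open, the fingers measure 117 mm over their backs; the gripper's body (75 mm by 190 mm) begins 51 mm behind the grasp point.
Start: joints at [-55.084, 22.042, 0.453, 0, -68.411, -14.817], TCP at [0.215, -0.587, 0.223] pointing down, gripper open.
Joint ranges: [-179.83, 179.83], [-69.29, 118.12], [-61.27, 80.66], [-181.25, 117.63], [-171.15, -9.14], [-177.46, 177.46]. Speed limits (degrees/s): [159.86, 159.86, 180, 180, 180, 180].

### API

Orientations are given as [roll, pitch, yaw] about the fixed x, y, z axes, in that order (R = Rz(yaw) Ry(pitch) Rx(roll)).
In Python, from workcell import env gives the robot as it stands. The module is installed in compiled form; this text tells all that it offers. Calls block until the motion is done:
- env.goto(position, orientation): joint-space move of the TCP to a pose.
- env.move_straight(position, rotation=None, rate=0.15, force_limit=None): straight line of the TCP; rotation=None keeps the orientation; rate is the mean speed in m/s. With force_limit (N) it stops when the force on the tool has changed by that much, and returns True; else False.
- env.set_joints(angles): joint-space move.
- env.gripper_to(opening, grasp_force=None): opening from 0.0 (shut) to 1.0 (fully open); grasp_force is the grip in N (None keeps the last); returns when the fingers have stopped.
- env.dwell(seconds).
- env.inverse_kinematics(position, orientation): joint angles nearest the present ones, or None.
- env.read_state(): the state.
- env.grab_frame(name): name is "scene" or "top" or "wrist"; returns a dict with "image" (400x640x3 uint8, blue, green, red), "fx", "fy", "cx", "cy" (pixels), "position" and "orientation" of the camera in the world. Camera axes: x right, y up, looking along -z (the intrinsics and any distortion apply to the point x, -y, -z); pixel columns grow to the right and rows downward; lengths in m; the calibration is good to about 2 mm. A picture is of the moment at which its call begins. There is no depth.
A pose or a line that the arm cannot do raises env.Unreachable and nothing moves.
- env.close_job(): hands the job in; it is judged then, once.
Trained networks look in a picture, given as the dict that the camera call returned (one of the last four; its "shot" number tells which), for a name from the list of things; names that differ only in an ending like _2 or _b are one class to them, and where a whole thing is asked for, a point or a joint stands for the part that bears it (a point fixed in the world has none). Each returns a list of dicts, best first, with "score" (0 to 1); they miss things now and then, are a little off and sometimes report something else, mostly with a low value. They report only what shows in the picture. A call takes as long as a camera call. They do not tell look-alikes from the thing itself.
- env.search_frame(picture, thing): "xyz" ([x, y, z] in m, in world coordinates, good to about 4 mm: the middle of the surface that is visible of it).
- env.trace(picture, thing): "mask" (400x640 bool, what is visible of it).
The state is a dict: "clock": time; "joint_positions": joint angles; "qvel": joint speeds; "joint_torque": joint torques, N m; "position": TCP position; "tool_rot": TCP orientation; "force": force on the tool from outside, world axes, zero at the start; "wrist_torque": the same for the moment, N m; "opening": opening from 0.0 (shut) to 1.0 (fully open); "finger_force": force on a finger pad.
Only numpy, scipy, OpenCV 4.12 (cv2) and the standard library are available. Lean on these libraries where they do the work, as an engineer would, in place of code of your own. Each camera call takes 0.05 s, during which the arm holds its last target. There are 200 camera calls.

### The job

Change the batch in the light-curing unit: swing the amber hood up and right back until it rests on its stop, take the finished grey models off the rails and lay them flat in the white tray, and lay every beige print level across the two narrow rails on its deck. Then bring the hood forward again, lower it fully shut and press the green start button once it is shut. Let the hood down gently at both ends, never letting it drop, and leave the other things on the bench where they are.

Things in the scene. Friction and masses are not known exactly. Their poses are not given: they have to be found in the camera images.
- unit: light-curing unit, fixed: white plinth 160 mm (x) x 292 mm (y), deck 36 mm above the bench, with a control pod 72 mm wide and 50 mm high on its -y side. Origin at bench height under the deck's middle; its front (-x) faces the robot. Bright reflector plates to 70 mm high stand on the deck at y = -135 and +135 mm and x = +71 mm; front edge with a 4 mm lip
- rails (a point): midpoint between the tops of the two rails on the unit's deck, axes as the unit's. Dark steel bars 8 mm wide, 266 mm long along y, centre lines at x = -17 and +17 mm, tops 50 mm above the bench and 14 mm above the deck. A model level on them has its underside at this height. Room for four models side by side (66 mm pitch)
- hood (a joint): hinge of the amber hood, rad: 0 = shut on the deck, grows as the front swings up and back, 1.80 = resting on the back stop. Hood 152 mm deep, 284 mm wide, 82 mm high, 0.45 kg, hollow, open below. Little hinge friction: let go short of a stop it falls, shut from below about 1.0 rad, onto the back stop from above that
- hood_hinge (a point): middle of the hood's hinge line at the back of the unit, 36 mm above the bench; the line runs along the unit's y. Axes as the unit's
- hood_handle (a point): middle of the hood's handle, a black round bar 10 mm thick, 110 mm long along y, 40 mm off the hood's front face. Shut, it is 192 mm in front of and 62 mm above the hinge line, 20 mm below the hood's top; it moves on an arc about the hinge. Can be pinched from above, one finger before and one behind the bar, which turns between them
- start (a joint): travel of the green start button, m: 0 = up, 0.006 = fully pressed, about 5 N, springs back
- start_top (a point): centre of the top of the green start button on the control pod, 26 mm across, pressed downwards; 68 mm above the bench, 40 mm from the hood's side
- tray: white finished-work tray, fixed, 150 mm (x) x 175 mm (y), 22 mm high, walls and floor 4 mm thick; origin centre of the underside. Stands on the left or right of the unit. Empty at the start, room for two models side by side (at y = -40 and +40 mm)
- pad: blue drying pad, fixed, 185 mm (x) x 175 mm (y), 4 mm thick; origin centre of the underside. It lies on the other side of the unit; the fresh prints lie on it, underside down
- cured1: finished model, may be absent, on the rails under the hood at the start: dark grey horseshoe-shaped dental model, 35 g, 50 mm (x) x 58 mm (y) x 20 mm high; origin centre of the flat underside, z up. The closed end of the U is at its -x: a cross-piece 32 mm wide and 13 mm thick (x -25 to -12 mm), handy to pinch with one finger in front, one inside. Legs 13 mm wide, to x = +25 mm; hollow 32 mm wide between them
- cured2: finished model on the rails at the start, just like cured1; may be absent
- print1: fresh print, may be absent: beige model, same shape, size and axes as cured1
- print2: fresh print, may be absent: beige model, same shape, size and axes as cured1
- print3: fresh print, may be absent: beige model, same shape, size and axes as cured1
- print4: fresh print, may be absent: beige model, same shape, size and axes as cured1
- resin: brown resin bottle, 60 mm across, 150 mm high, bystander; origin centre of underside
- jar: small white jar with blue cap, 48 mm across, 50 mm high, bystander; origin centre of underside
- puck: black round scanner puck, 60 mm across, 34 mm high, bystander; origin centre of underside
- spatula: slim wax spatula lying on the bench between robot and unit, 170 mm long, 10 mm thick, bystander; origin near its middle
- mouse: black computer mouse on a purple pad, 100 x 58 x 33 mm, bystander; origin centre of underside
- cup: white cup, 72 mm across, 85 mm high, bystander; origin centre of underside
Mind the look-alikes: they are no part of the job. Several things have the shape of the tray; the one meant has the colours described above.

How it is judged:
By the outcome, as a careful person would: the job done as asked, in the order asked, and still so for the second after the job is handed in, with the robot touching nothing.
Of print1, print2, print3, print4 only 3 to 4 are there at a start; the rules pass over those that are not, and their reading is None.
Of cured1, cured2 only 1 to 2 are there at a start; the rules pass over those that are not, and their reading is None.
At some moment in a run one of print1, print2, print3, print4 may be knocked a few centimetres aside while the robot is not near it.
It also fails if it takes over 210 s, if anything falls off the work surface, if the arm or the gripper's body presses on something with over 40 N, if the wrist force passes 120 N, or if a joint passes its speed limit or range.

## Working session

There is one attempt and no reset: what is moved stays moved. The work goes in short steps, each a Python script; the robot and the scene stay as the last script left them, time stands still between calls to the robot, and variables do not carry over. Pictures are saved under pics/ and viewed, at most 14 in all, crops included, and the job is handed in when it is done.

```bash
mkdir -p pics; ls
python3 - <<'E'
from workcell import env
import cv2
s=env.read_state(); print(s)
for n in ["scene","top"]:
    f=env.grab_frame(n); cv2.imwrite(f"pics/{n}0.png",f["image"]); print({k:v for k,v in f.items() if k!="image"})
    for t in ["unit","hood","hood_handle","start_top","tray","pad","cured1","print1","resin","jar","puck","spatula","mouse","cup"]:
        print(n,t,[(([round(float(x),3) for x in d["xyz"]]),round(d["score"],2)) for d in env.search_frame(f,t)])
print(env.read_state()["clock"])
E
```

```text
pics
{'clock': 0.0, 'joint_positions': array([-5.50842833e+01,  2.20887627e+01,  3.80981050e-01, -3.12734279e-02,
       -6.84107517e+01, -1.48168646e+01]), 'qvel': array([-0.08195687, -0.02352413,  0.0932364 ,  0.09719177,  0.00211234,
       -0.03852159]), 'joint_torque': array([ 6.16571979e-04, -3.90663886e+01,  1.87409502e+01,  4.22018319e+00,
        1.10230819e-02, -1.87949158e-04]), 'position': array([ 0.21460237, -0.58636337,  0.22148295]), 'tool_rot': array([ 1.79877975e+02, -2.22386742e-03, -1.59912683e+02]), 'force': array([-0.42112911, -0.47828586, -0.17122111]), 'wrist_torque': array([-0.02127642, -0.01353789,  0.00489298]), 'finger_force': 0.0, 'opening': 1.0017491872166586}
{'fx': 417.9288998130209, 'fy': 417.9288998130209, 'cx': 317.3217584875777, 'cy': 199.6083034177303, 'position': array([ 1.04515862, -0.4114061 ,  1.20718103]), 'orientation': array([31.78011272, -0.63898216, 45.73415411]), 'shot': 1}
scene unit [([0.577, -0.002, 0.119], 0.67)]
scene hood [([0.567, 0.03, 0.12], 0.61), ([0.432, -0.358, 0.022], 0.17)]
scene hood_handle [([0.571, 0.038, 0.119], 0.57)]

[... 964 characters left out ...]
od_handle [([0.551, 0.049, 0.122], 0.81), ([0.757, 0.271, 0.044], 0.66), ([0.551, 0.017, 0.117], 0.58)]
top start_top [([0.435, -0.35, 0.021], 0.22)]
top tray [([0.413, 0.313, 0.004], 0.73), ([0.547, 0.048, 0.119], 0.43)]
top pad [([0.397, -0.308, 0.002], 0.94)]
top cured1 [([0.437, -0.353, 0.021], 0.4), ([0.515, -0.131, 0.076], 0.35)]
top print1 [([0.436, -0.351, 0.022], 0.7), ([0.364, -0.256, 0.013], 0.61), ([0.348, -0.331, 0.019], 0.53)]
top resin [([0.596, 0.391, 0.105], 0.51)]
top jar []
top puck [([0.676, -0.285, 0.035], 0.66)]
top spatula [([0.373, -0.03, 0.008], 0.51)]
top mouse [([0.638, -0.45, 0.038], 0.86), ([0.549, 0.018, 0.117], 0.62)]
top cup [([0.758, 0.264, 0.044], 0.83)]
1.5
```

View pics/scene0.png

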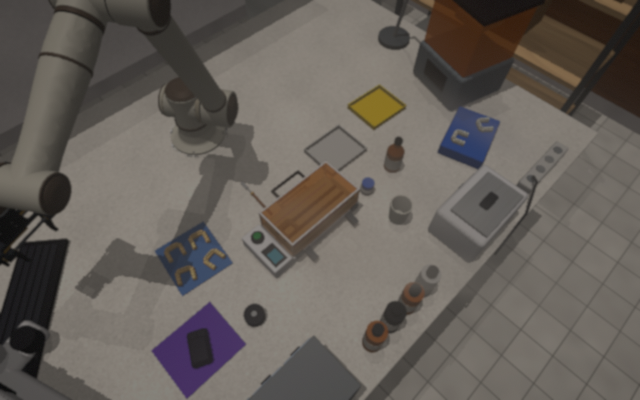

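View pics/top0.png

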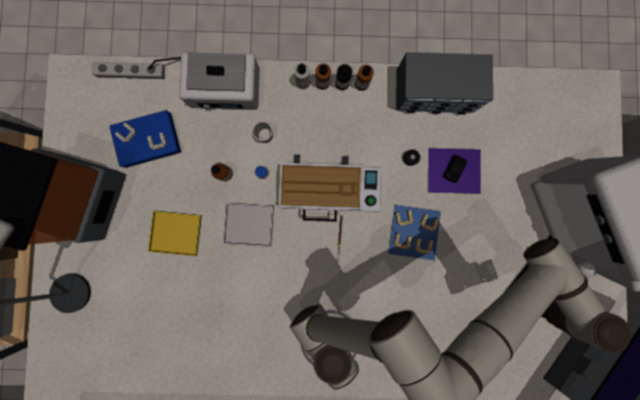

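Both views show the unit hood at about px (320,187) in the top view and its handle at about (320,215). The white tray is at (249,224), with a yellow look-alike at (175,232). Four prints lie on the blue pad near (415,231). Next I'll look at the unit close up with the wrist camera.

```bash
cat > h.py <<'E'
from workcell import env
import numpy as np, cv2
from scipy.spatial.transform import Rotation as R
def ray(f,u,v):
    M=R.from_euler('xyz',f["orientation"],degrees=True).as_matrix()
    return M@np.stack([(np.asarray(u,float)-f["cx"])/f["fx"],-(np.asarray(v,float)-f["cy"])/f["fy"],-np.ones_like(np.asarray(u,float))])
def p2w(f,u,v,z):
    d=ray(f,u,v); p=np.asarray(f["position"])
    s=(z-p[2])/d[2]
    return (p[:,None]+d.reshape(3,-1)*s).T
def w2p(f,P):
    M=R.from_euler('xyz',f["orientation"],degrees=True).as_matrix()
    q=(np.atleast_2d(P)-f["position"])@M
    return np.c_[f["cx"]+f["fx"]*q[:,0]/-q[:,2], f["cy"]+f["fy"]*q[:,1]/q[:,2]]
def shot(n,name=None):
    f=env.grab_frame(n)
    if name: cv2.imwrite(f"pics/{name}.png",f["image"])
    return f
def rd(x): return np.round(x,4).tolist()
E
python3 - <<'E'
from h import *
f=shot("top")
print(p2w(f,[304,337,303,337],[212,215,220,221],.098))
env.goto([0.44,0.04,0.45],[180,0,-90])
f=shot("wrist","w1"); print({k:v for k,v in f.items() if k!="image"})
print(env.read_state()["clock"],env.read_state()["joint_positions"])
for t in ["hood","hood_handle","start_top","unit"]:
    print(t,[(rd(d["xyz"]),round(d["score"],2)) for d in env.search_frame(f,t)])
E
```

```text
[[ 0.46243001  0.10255425  0.098     ]
 [ 0.45470414 -0.01246476  0.098     ]
 [ 0.43461707  0.10530931  0.098     ]
 [ 0.43390016 -0.01288809  0.098     ]]
{'fx': 281.47322722194826, 'fy': 281.47322722194826, 'cx': 320.88163697755454, 'cy': 201.21833133031438, 'position': array([ 0.44007703, -0.03875498,  0.61141794]), 'orientation': array([-1.64352107e+01, -4.21499014e-02, -1.79964145e+02]), 'shot': 4}
4.1 [ 2.63324026e+01 -8.55276476e-01  3.31629502e+00  1.63491318e-03
 -9.42169919e+01 -2.63981432e+01]
hood [([0.5495, 0.0281, 0.1186], 0.96)]
hood_handle [([0.5487, 0.0297, 0.1179], 0.71), ([0.4542, -0.2401, 0.0113], 0.61)]
start_top [([0.5123, -0.1283, 0.0745], 0.54)]
unit [([0.5449, 0.0025, 0.1211], 0.85)]
```

View pics/w1.png

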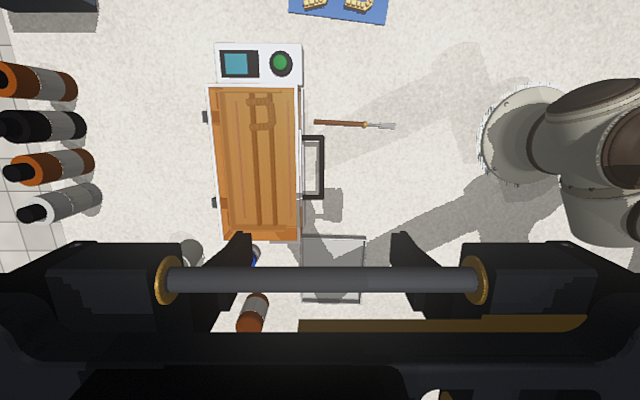

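The wrist view shows the handle bar at about px (322,136)-(322,199) and the green button at (280,63). The hood's front top edge runs from about (297,86) to (298,240). One grey model shows through the hood at about (261,113).

Run:
```python
from h import *
f=shot("wrist"); im=f["image"]
hsv=cv2.cvtColor(im,cv2.COLOR_BGR2HSV)
g=(cv2.inRange(hsv,(45,120,60),(75,255,255)))[:100]
ys,xs=np.nonzero(g); print("btn",xs.mean(),ys.mean(),p2w(f,xs.mean(),ys.mean(),.068))
# dark bar right of hood
d=(im.max(2)<60)[120:215,300:335]; ys,xs=np.nonzero(d); 
for x in range(300,335): print(x,d[:,x-300].sum(),end="; ")
print(p2w(f,[322,322],[136,199],.098))
print("pod top",p2w(f,[216,301],[43,42],.05))
print("hood top front edge",p2w(f,[297,298],[86,238],.118))
m=cv2.resize(im[30:250,190:350],None,fx=3.5,fy=2.7,interpolation=cv2.INTER_CUBIC); m=cv2.resize(im[30:250,190:350],None,fx=2.7,fy=2.7,interpolation=cv2.INTER_CUBIC); cv2.imwrite("pics/w1c.png",m)
```

```text
btn 279.7191780821918 61.45890410958904 [[ 0.51220402 -0.13404638  0.068     ]]
300 0; 301 0; 302 5; 303 8; 304 7; 305 7; 306 7; 307 7; 308 7; 309 7; 310 7; 311 6; 312 7; 313 7; 314 6; 315 7; 316 6; 317 6; 318 6; 319 6; 320 61; 321 7; 322 25; 323 62; 324 0; 325 0; 326 0; 327 0; 328 0; 329 0; 330 0; 331 0; 332 0; 333 0; 334 0; [[ 0.43782386 -0.00814533  0.098     ]
 [ 0.43758712  0.10855135  0.098     ]]
pod top [[ 0.62705122 -0.16704257  0.05      ]
 [ 0.47538354 -0.16878656  0.05      ]]
hood top front edge [[ 0.47885211 -0.08889406  0.118     ]
 [ 0.48316612  0.18000464  0.118     ]]
```

View pics/w1c.png

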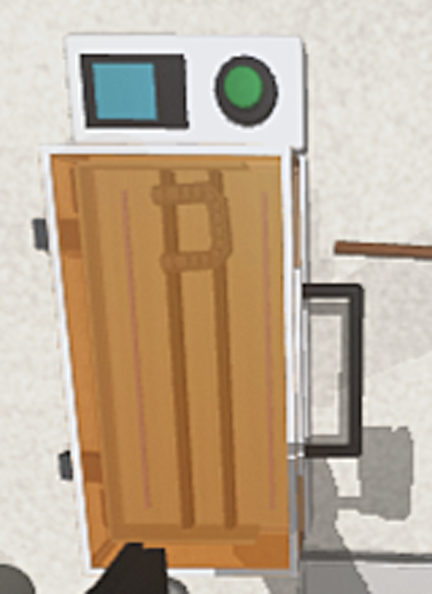

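```bash
cat >> h.py <<'E'
def arc(hx,y,th):
    a=np.arctan2(.062,.192)+th; r=np.hypot(.062,.192)
    return [hx-r*np.cos(a), y, .036+r*np.sin(a)-.019]
def st():
    s=env.read_state(); return round(s["clock"],1),rd(s["position"]),np.round(s["force"],1).tolist(),round(s["opening"],3),round(s["finger_force"],1)
E
python3 - <<'E'
from h import *
env.gripper_to(0.36)
env.goto([.4385,.049,.16],[180,0,-90]); print(st())
print(env.move_straight([.4385,.049,.079],rate=.1,force_limit=15),st())
env.gripper_to(0.05,15); s=st(); print(s)
hx=s[1][0]+.192
for th in [.05,.15,.3,.45]:
    r=env.move_straight(arc(hx,.049,th),rate=.12,force_limit=25); print(th,r,st())
    if r: break
E
```

```text
(6.6, [0.4398, 0.0495, 0.1612], [-0.3, 0.4, -0.1], 0.36, 0.0)
False (7.6, [0.4391, 0.0493, 0.0796], [-0.8, -0.7, -0.6], 0.359, 0.0)
(8.1, [0.4392, 0.0491, 0.0793], [2.5, -1.0, 0.0], 0.111, 15.0)
0.05 False (8.3, [0.4423, 0.0491, 0.0883], [0.9, 1.2, -2.0], 0.107, 15.0)
0.15 False (8.7, [0.4499, 0.049, 0.1065], [-0.7, 0.7, -2.5], 0.11, 15.0)
0.3 False (9.1, [0.4647, 0.0488, 0.1325], [-5.4, 2.0, 1.4], 0.108, 15.0)
0.45 False (9.5, [0.483, 0.0487, 0.1561], [-8.0, 3.0, 5.9], 0.105, 15.0)
```

Run:
```python
from h import *
hx=.4392+.192-.001
for th in [.6,.75,.9,1.05,1.2,1.35,1.5,1.62,1.7,1.76,1.79,1.82]:
    p=arc(hx,.049,th); p[2]+=.002
    r=env.move_straight(p,rate=.12 if th<1.6 else .05,force_limit=25); print(th,r,st())
    if r: break
f=shot("scene","s2")
```

```text
0.6 False (9.9, [0.5059, 0.0487, 0.1781], [-3.1, 0.1, 3.3], 0.104, 15.0)
0.75 False (10.3, [0.5318, 0.0485, 0.1955], [-3.4, -0.4, 5.3], 0.11, 15.0)
0.9 False (10.7, [0.5595, 0.0484, 0.2081], [-3.5, -2.8, 4.7], 0.104, 15.0)
1.05 False (11.1, [0.5886, 0.0483, 0.2164], [-1.1, -3.2, 3.6], 0.108, 15.0)
1.2 False (11.5, [0.6185, 0.0483, 0.2201], [-0.1, -5.1, 2.7], 0.105, 15.0)
1.35 False (11.9, [0.649, 0.0483, 0.2193], [1.2, -6.0, 1.5], 0.106, 15.0)
1.5 False (12.3, [0.6789, 0.0483, 0.214], [0.8, -5.7, 1.3], 0.109, 15.0)
1.62 False (12.9, [0.7014, 0.0481, 0.2066], [1.6, -4.5, 0.0], 0.106, 15.0)
1.7 False (13.4, [0.7164, 0.0482, 0.2001], [2.1, -4.6, 0.1], 0.107, 15.0)
1.76 False (13.8, [0.7273, 0.0482, 0.1946], [1.3, -5.8, -0.2], 0.108, 15.0)
1.79 False (14.1, [0.7325, 0.0482, 0.1916], [1.0, -5.5, 0.2], 0.106, 15.0)
1.82 False (14.3, [0.7351, 0.0481, 0.1896], [-5.6, -3.7, 4.5], 0.109, 15.1)
```

View pics/s2.png

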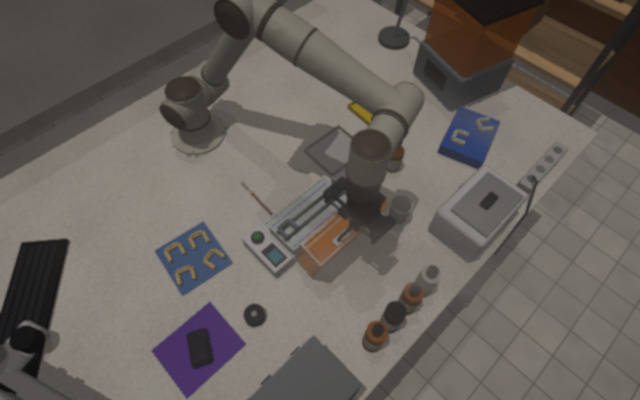

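The hood is back on its stop, seen in the picture at about px (340,235), and the rails are exposed. I'll release it, retreat upwards and look closely.

```bash
cat >> h.py <<'E'
from scipy.optimize import minimize
BOX=[(-25,-12,-29,29),(-12,25,-29,-16),(-12,25,16,29)]
def sil(f,x,y,yaw,z0):
    m=np.zeros((1600,2560),np.uint8); c,s=np.cos(yaw),np.sin(yaw)
    for a,b,e,g in BOX:
        P=np.array([(i,j,k) for i in(a,b) for j in(e,g) for k in(0,20)])/1000.
        W=np.c_[x+c*P[:,0]-s*P[:,1],y+s*P[:,0]+c*P[:,1],z0+P[:,2]]
        q=np.clip((w2p(f,W)+.5)*4-.5,-5000,5000)
        cv2.fillConvexPoly(m,cv2.convexHull(np.round(q).astype(np.int32)),1)
    return cv2.resize(m*255,(640,400),interpolation=cv2.INTER_AREA)/255.
def fit(f,mask,z0,yaws=None):
    ys,xs=np.nonzero(mask); c=p2w(f,xs.mean(),ys.mean(),z0+.01)[0]
    def cost(p):
        S=sil(f,p[0]/100,p[1]/100,p[2],z0); return 1-np.minimum(S,mask).sum()/np.maximum(S,mask).sum()
    best=None
    for a in (np.arange(-180,180,45) if yaws is None else yaws):
        r=minimize(cost,[c[0]*100,c[1]*100,np.radians(a)],method="Nelder-Mead",options=dict(initial_simplex=[[c[0]*100,c[1]*100,np.radians(a)],[c[0]*100+.8,c[1]*100,np.radians(a)],[c[0]*100,c[1]*100+.8,np.radians(a)],[c[0]*100,c[1]*100,np.radians(a+25)]],maxiter=70))
        if best is None or r.fun<best.fun: best=r
    x=best.x; return x[0]/100,x[1]/100,(np.degrees(x[2])+180)%360-180,1-best.fun
def models(f,thing,z0,minscore=.3):
    out=[]
    for d in env.trace(f,thing):
        if d["score"]<minscore or d["mask"].sum()<80: continue
        p=fit(f,d["mask"].astype(float),z0); out.append((np.round(p,4).tolist(),round(d["score"],2),int(d["mask"].sum()),f["image"][d["mask"]].mean(0).round().tolist()))
    return out
E
python3 - <<'E'
from h import *
env.gripper_to(.36)
p=env.read_state()["position"]
env.move_straight([p[0],p[1],.30],rate=.1); print(st())
env.goto([.5,.06,.42],[180,0,-90])
f=shot("wrist","w3"); print(st()); np.save("f3.npy",f,allow_pickle=True)
for t in ["cured1","print1"]: print(t,models(f,t,.05))
E
```

```text
(16.3, [0.7374, 0.0491, 0.2989], [0.3, 0.2, 0.2], 0.36, 0.0)
(17.4, [0.5008, 0.0602, 0.4185], [0.3, -0.7, 0.2], 0.363, 0.0)
cured1 [([0.5525, -0.046, 3.2337, 0.8357], 0.82, 578, [138.0, 128.0, 122.0])]
print1 []
```

View pics/w3.png

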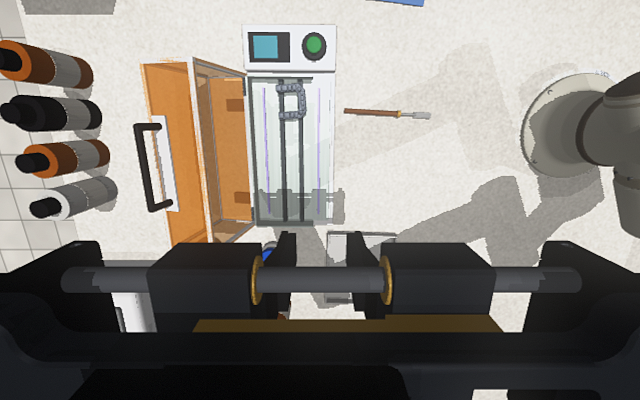

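The wrist view shows the hood open. One grey model sits on the rails at px (292,100), fitted at (0.5525,-0.046) with yaw 3°, and both rails are clear below it. Next I'll measure the rails' pose and the tray, then pick the grey model.

Run:
```python
from h import *
f=np.load("f3.npy",allow_pickle=True).item(); im=f["image"].astype(int).sum(2)/3
L=[];Rr=[]
for r in range(125,222,8):
    row=im[r,276:314]; 
    a=np.where(row[:18]<110)[0]; b=np.where(row[18:]<110)[0]
    print(r,276+a.mean() if len(a) else None,len(a),294+b.mean() if len(b) else None,len(b))
    if len(a): L.append((276+a.mean(),r))
    if len(b): Rr.append((294+b.mean(),r))
for X in (L,Rr):
    X=np.array(X); w=p2w(f,X[:,0],X[:,1],.05); k=np.polyfit(w[:,1],w[:,0],1); print("x at y=.049",np.polyval(k,.049),"yaw",-np.degrees(np.arctan(k[0])))
# button
hsv=cv2.cvtColor(f["image"],cv2.COLOR_BGR2HSV); g=cv2.inRange(hsv,(45,120,60),(75,255,255)); ys,xs=np.nonzero(g[:100]); print(p2w(f,xs.mean(),ys.mean(),.068))
m=cv2.resize(f["image"][20:240,230:350],None,fx=2.7,fy=2.7,interpolation=cv2.INTER_CUBIC)
cv2.imwrite("pics/w3c.png",m)
t=shot("top"); 
for d in env.trace(t,"tray"):
    c=cv2.findContours(d["mask"].astype(np.uint8),0,2)[0]; c=max(c,key=cv2.contourArea)
    w=p2w(t,c[:,0,0],c[:,0,1],.022)[:,:2]; print("tray",d["score"],cv2.minAreaRect((w*1000).astype(np.float32)),t["image"][d["mask"]].mean(0).round())
```

```text
125 282.5 4 300.5 4
133 282.5 4 300.5 4
141 282.5 4 300.5 4
149 282.5 4 301.0 3
157 283.0 5 301.0 3
165 283.5 4 301.0 3
173 283.5 4 301.0 3
181 284.0 3 301.5 4
189 284.0 5 301.5 4
197 284.0 5 301.5 4
205 284.0 5 301.5 4
213 284.5 6 301.5 4
221 284.5 18 303.0 19
x at y=.049 0.5707743981373081 yaw -0.7083914106185489
x at y=.049 0.5372798423339036 yaw 0.019957564502586973
[[ 0.51222724 -0.13390496  0.068     ]]
tray 0.92 ((375.4364013671875, 576.6204833984375), (180.74691772460938, 150.49371337890625), 85.80269622802734) [ 39. 116. 142.]
tray 0.22 ((628.4346923828125, 15.615447998046875), (379.837646484375, 308.7401428222656), 89.52540588378906) [ 75.  89. 107.]
```

View pics/w3c.png

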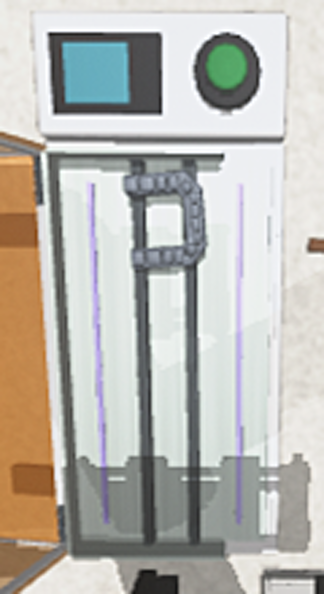

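```bash
cat >> h.py <<'E'
U=np.array([.554,.0485]); UY=-.6; TRAY=[.409,.315]
def slot(ylocal,xlocal=0.):
    a=np.radians(UY); return U[0]+xlocal*np.cos(a)-ylocal*np.sin(a), U[1]+xlocal*np.sin(a)+ylocal*np.cos(a)
def cross(x,y,yaw): 
    a=np.radians(yaw); return x-.0185*np.cos(a), y-.0185*np.sin(a)
def pick(x,y,yaw,z0,op=.42,lift=.18):
    cx,cy=cross(x,y,yaw); T=-90+yaw
    env.gripper_to(op); env.goto([cx,cy,z0+.06],[180,0,T])
    r=env.move_straight([cx,cy,z0+.003],rate=.12,force_limit=12); 
    env.gripper_to(0.02,14); s=st(); print("pick",r,s)
    env.move_straight([cx,cy,lift],rate=.25)
    return s[3]
def place(x,y,yaw,z0,op=.42,lift=.18,app=.05):
    cx,cy=cross(x,y,yaw); T=-90+yaw
    env.goto([cx,cy,lift],[180,0,T]); env.move_straight([cx,cy,z0+.013],rate=.2)
    r=env.move_straight([cx,cy,z0+.003],rate=.04,force_limit=6); print("place",r,st())
    env.gripper_to(op); env.move_straight([cx,cy,lift],rate=.25)
E
python3 - <<'E'
from h import *
env.gripper_to(.42); cx,cy=cross(.5525,-.046,3.2); env.goto([cx,cy,.2],[180,0,-86.8])
pick(.5525,-.046,3.2,.05); print(st())
place(*TRAY,0,.004)
env.goto([.40,-.22,.38],[180,0,-90])
f=shot("wrist","w4"); np.save("f4.npy",f,allow_pickle=True); print(st())
for m in models(f,"print1",.004): print(m)
E
```

```text
pick False (20.9, [0.5342, -0.047, 0.0534], [-0.3, -1.2, 2.8], 0.148, 14.0)
(21.5, [0.5333, -0.047, 0.1794], [-0.1, -0.3, -0.1], 0.147, 14.0)
place True (24.3, [0.3908, 0.3155, 0.0072], [-1.0, -0.3, 4.3], 0.148, 14.0)
(27.9, [0.4003, -0.2194, 0.3795], [-0.1, -0.5, -0.4], 0.419, 0.0)
([0.3675, -0.2604, -11.5407, 0.8456], 0.93, 544, [141.0, 184.0, 201.0])
([0.4381, -0.3585, -21.1326, 0.8238], 0.83, 602, [140.0, 186.0, 204.0])
([0.3518, -0.339, -9.2878, 0.8545], 0.73, 621, [141.0, 182.0, 198.0])
([0.4531, -0.2656, 10.7334, 0.7501], 0.56, 450, [137.0, 188.0, 213.0])
```

View pics/w4.png

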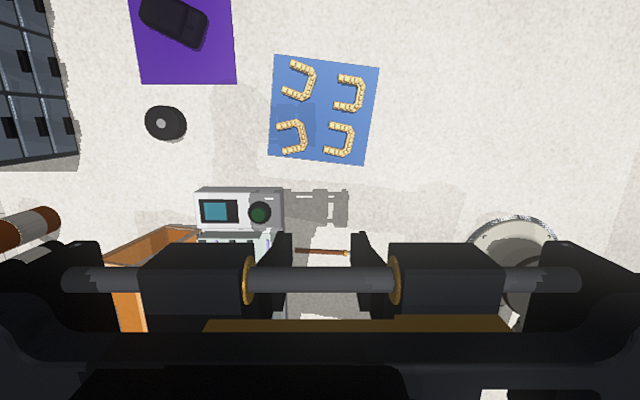

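The pad holds four prints at px (299,80), (350,92), (292,135) and (340,138), all with the closed end towards the robot, which matches the fits. I'll load the first two, looking again just before each pick.

```bash
cat >> h.py <<'E'
def load(sy,first=True):
    env.goto([.40,-.22,.38],[180,0,-90]); env.dwell(.2)
    f=shot("wrist"); ms=[m[0] for m in models(f,"print1",.004) if m[3][2]>m[3][0]+35]
    for m in ms: print(m)
    ms=[m for m in ms if m[3]>.68 and abs(m[0]-.40)<.12 and abs(m[1]+.31)<.12]
    m=min(ms,key=lambda m:m[0]-.2*m[1]); print("take",m,"slot",sy)
    o=pick(m[0],m[1],m[2],.004)
    if not .1<o<.2: print("BAD GRIP"); return False
    x,y=slot(sy); place(x,y,UY,.05); print(st()); return True
E
python3 - <<'E'
from h import *
load(.099) and load(.033)
E
```

```text
[0.3675, -0.2605, -11.3458, 0.8323]
[0.4532, -0.266, 12.6443, 0.7098]
[0.4376, -0.359, -19.597, 0.8177]
take [0.3675, -0.2605, -11.3458, 0.8323] slot 0.099
pick False (31.2, [0.3495, -0.2569, 0.0074], [-0.7, 1.5, 4.3], 0.146, 14.0)
place False (34.8, [0.5368, 0.1479, 0.0533], [-0.3, 1.2, 1.1], 0.146, 14.0)
(36.1, [0.536, 0.1476, 0.1799], [-0.7, -0.1, -1.3], 0.424, 0.0)
[0.4526, -0.2662, 14.8484, 0.719]
[0.4701, -0.3711, -22.9407, 0.7488]
[0.3513, -0.3386, -10.1428, 0.8185]
take [0.3513, -0.3386, -10.1428, 0.8185] slot 0.033
pick False (40.8, [0.3332, -0.3354, 0.0074], [-1.3, 1.1, 4.3], 0.146, 14.0)
place False (44.4, [0.5361, 0.0819, 0.0533], [0.4, -0.2, -0.1], 0.142, 14.0)
(45.8, [0.5353, 0.0816, 0.1798], [-1.1, -0.2, -1.2], 0.417, 0.0)
```

The knock has already happened: one print moved to (0.470,-0.371), and the fresh look before each pick catches it. Loading the other two.

Run:
```python
from h import *
if load(-.033) and load(-.099):
    env.goto([.5,.06,.42],[180,0,-90]); env.dwell(.2)
    f=shot("wrist","w5"); print(st())
    for m in models(f,"print1",.05): 
        a=np.radians(UY); d=np.array(m[0][:2])-U; print(m[0],"local",rd([d[0]*np.cos(a)+d[1]*np.sin(a),-d[0]*np.sin(a)+d[1]*np.cos(a)]))
    cv2.imwrite("pics/w5c.png",cv2.resize(f["image"][20:240,120:440],None,fx=2.4,fy=2.4,interpolation=cv2.INTER_CUBIC))
```

```text
[0.4527, -0.2655, 13.1034, 0.7802]
[0.4696, -0.3713, -21.8225, 0.8191]
take [0.4527, -0.2655, 13.1034, 0.7802] slot -0.033
pick False (50.2, [0.4349, -0.2698, 0.0074], [-0.8, 0.1, 2.6], 0.149, 14.0)
place False (53.3, [0.5354, 0.0158, 0.0533], [-0.3, 0.3, 0.1], 0.148, 14.0)
(54.7, [0.5345, 0.0157, 0.1798], [-0.4, -0.1, -0.9], 0.419, 0.0)
[0.4696, -0.3711, -22.4644, 0.8305]
take [0.4696, -0.3711, -22.4644, 0.8305] slot -0.099
pick False (59.0, [0.4527, -0.3642, 0.0074], [-0.5, 1.5, 2.7], 0.147, 14.0)
place False (62.2, [0.5348, -0.0502, 0.0533], [1.1, -0.4, 0.8], 0.149, 14.0)
(63.5, [0.5339, -0.0502, 0.1798], [0.0, -0.1, -0.7], 0.42, 0.0)
(64.8, [0.5, 0.0596, 0.4187], [0.3, 0.3, 0.1], 0.42, 0.0)
[0.5542, -0.051, 0.0232, 0.7821] local [0.0012, -0.0995]
[0.554, 0.0158, 0.3015, 0.8085] local [0.0003, -0.0327]
[0.5552, 0.1472, -2.418, 0.7919] local [0.0002, 0.0987]
[0.5551, 0.0806, 0.6281, 0.7537] local [0.0008, 0.0321]
```

View pics/w5c.png

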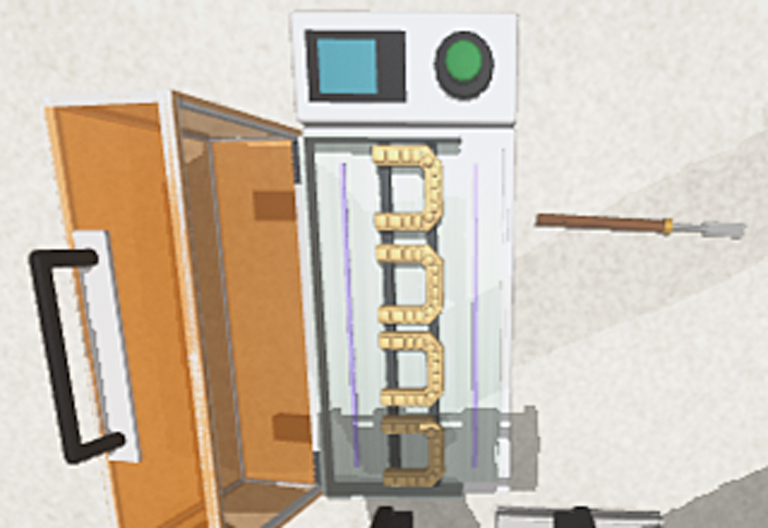

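The picture shows all four prints level across both rails at rows 185–450, within 1 mm of their slots. Now I'll close the hood.

Run:
```python
from h import *
Y=lambda x:.0495-.0115*(x-.439)
env.gripper_to(.36)
env.goto([.7355,.046,.30],[180,0,-90])
print(env.move_straight([.7355,.046,.190],rate=.1,force_limit=12),st())
env.gripper_to(0.05,15); print(st())
for th in [1.76,1.68,1.55,1.4,1.25,1.1,.95,.8,.65,.5,.35,.22]:
    p=arc(.6302,0,th); p[2]+=.002; p[1]=Y(p[0])
    r=env.move_straight(p,rate=.05 if th>1.6 else .1,force_limit=25); print(th,r,st())
    if r: break
```

```text
False (67.6, [0.736, 0.0461, 0.191], [-0.4, -0.1, 0.8], 0.359, 0.0)
(68.1, [0.7352, 0.046, 0.1902], [-2.3, -0.2, 1.5], 0.109, 15.0)
1.76 False (68.5, [0.7265, 0.0461, 0.1952], [-0.4, -0.3, -4.0], 0.104, 15.0)
1.68 False (69.0, [0.7119, 0.0462, 0.2027], [-0.9, -1.8, -5.7], 0.106, 15.0)
1.55 False (69.4, [0.6879, 0.0464, 0.2121], [-0.2, -2.5, -5.3], 0.107, 15.0)
1.4 False (69.8, [0.6591, 0.0466, 0.219], [0.1, -3.1, -5.0], 0.109, 15.0)
1.25 False (70.3, [0.6292, 0.0468, 0.2216], [-0.3, -4.4, -3.5], 0.106, 15.0)
1.1 False (70.7, [0.5994, 0.0471, 0.2197], [0.8, -5.8, -1.5], 0.107, 15.0)
0.95 False (71.2, [0.5702, 0.0476, 0.213], [-0.2, -5.3, -0.4], 0.108, 15.0)
0.8 False (71.6, [0.5419, 0.0481, 0.2016], [-1.6, -4.7, 2.7], 0.107, 15.0)
0.65 False (72.1, [0.5155, 0.0485, 0.1856], [-2.9, -4.8, 3.8], 0.108, 15.0)
0.5 False (72.5, [0.4919, 0.0489, 0.1661], [-3.6, -4.7, 2.1], 0.103, 15.0)
0.35 False (73.0, [0.4717, 0.0493, 0.1435], [-2.2, -4.3, 0.5], 0.106, 15.0)
0.22 False (73.4, [0.4572, 0.0496, 0.1219], [-0.8, -3.9, -0.8], 0.111, 15.0)
```

Run:
```python
from h import *
for th in [.12,.06,.03,.0,-.02,-.04,-.06]:
    p=arc(.6305,.0492,th); p[2]+=.001 
    r=env.move_straight(p,rate=.03,force_limit=12); s=st(); print(th,r,s)
    if r or (th<.01 and s[2][2]>8): break
f=shot("scene","s6")
cv2.imwrite("pics/s6c.png",cv2.resize(f["image"][90:290,200:420],None,fx=2.9,fy=2.9,interpolation=cv2.INTER_CUBIC))
```

```text
0.12 False (74.2, [0.4474, 0.0496, 0.1025], [-1.9, 1.3, 0.8], 0.108, 15.0)
0.06 False (74.8, [0.4428, 0.0495, 0.0913], [-2.3, 3.4, -0.3], 0.11, 15.0)
0.03 False (75.1, [0.4408, 0.0495, 0.0857], [-1.6, 4.5, -0.2], 0.105, 15.0)
0.0 True (75.4, [0.4392, 0.0496, 0.0806], [-1.4, 1.3, 4.2], 0.111, 15.0)
```

View pics/s6c.png

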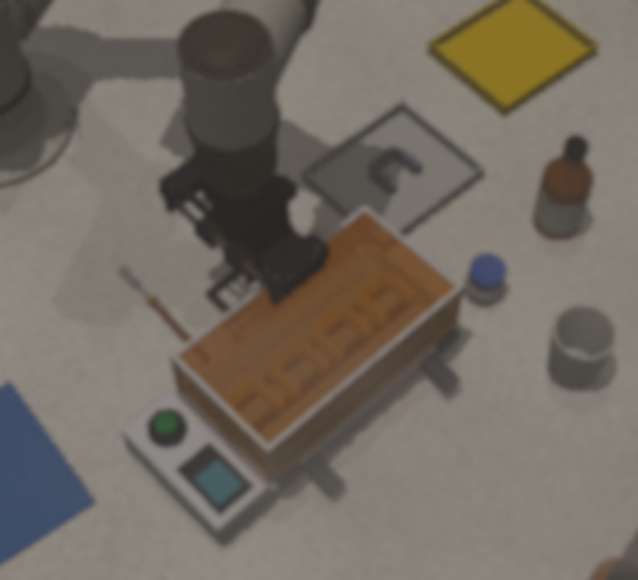

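The hood is down on contact, four prints show beneath it, and the grey model lies in the white tray at px (395,170). I'll press lightly to seat the hood, release it, and press start.

Run:
```python
from h import *
p=env.read_state()["position"]
print(env.move_straight([p[0],p[1],p[2]-.006],rate=.02,force_limit=10),st())
env.dwell(.3); env.gripper_to(.36); print(st())
p=env.read_state()["position"]; env.move_straight([p[0],p[1],.2],rate=.12)
env.gripper_to(0,10)
B=[.5122,-.134]
env.goto([*B,.12],[180,0,-90]); print(st())
print(env.move_straight([*B,.075],rate=.1,force_limit=10),st())
print(env.move_straight([*B,.0595],rate=.02,force_limit=14),st())
env.dwell(.3); print(st())
env.move_straight([*B,.2],rate=.15)
env.goto([.40,-.1,.42],[180,0,-90]); env.dwell(.3)
f=shot("wrist","w7"); print(st()); t=shot("top","t7")
cv2.imwrite("pics/t7c.png",cv2.resize(t["image"][130:270,200:460],None,fx=3,fy=3,interpolation=cv2.INTER_CUBIC))
```

```text
True (75.7, [0.4392, 0.0494, 0.08], [-0.3, -0.3, 2.9], 0.105, 15.0)
(76.7, [0.4386, 0.0499, 0.0796], [0.0, -0.7, 0.6], 0.362, 0.0)
(79.5, [0.5123, -0.1336, 0.1204], [0.3, 1.0, 0.5], 0.007, 0.0)
False (80.1, [0.5128, -0.1334, 0.0757], [-0.0, 0.5, 0.3], 0.008, 0.0)
True (80.7, [0.5129, -0.134, 0.0664], [-1.1, 0.6, 7.0], 0.001, 3.2)
(81.0, [0.5129, -0.134, 0.0664], [-1.3, 1.1, 5.6], 0.008, 3.1)
(83.3, [0.4003, -0.1, 0.4192], [-0.3, 0.9, -0.4], 0.007, 0.0)
```

View pics/t7c.png

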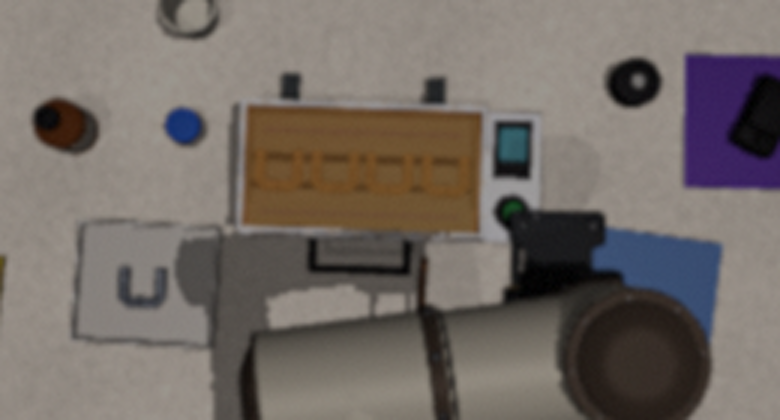

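View pics/w7.png

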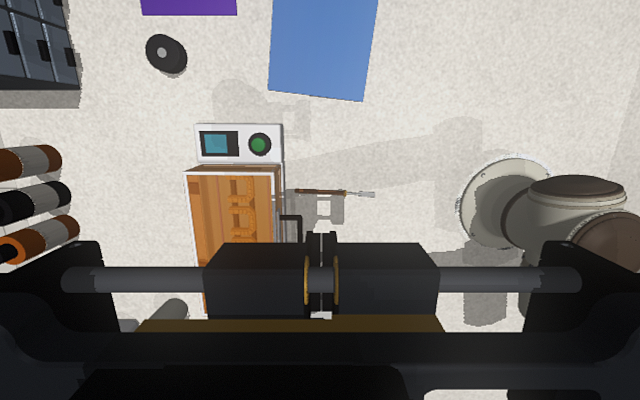

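The hood looks flush, the model lies in the tray, and the bystanders haven't moved. The button only travelled about 2 mm before the force stop tripped, so I'll press it again, fully.

Run:
```python
from h import *
B=[.5122,-.134]
env.goto([*B,.12],[180,0,-90]); env.move_straight([*B,.072],rate=.1,force_limit=10)
for z in [.068,.066,.064,.062,.0605,.059]:
    r=env.move_straight([*B,z],rate=.02,force_limit=25); s=st(); print(z,r,s)
    if s[2][2]>14: break
env.dwell(.3); print(st())
env.move_straight([*B,.2],rate=.1); env.goto([.40,-.1,.42],[180,0,-90])
f=shot("top"); w=shot("wrist")
bar=(w["image"].max(2)<60)
for d in env.trace(f,"hood")[:1]:
    c=max(cv2.findContours(d["mask"].astype(np.uint8),0,2)[0],key=cv2.contourArea); print(cv2.minAreaRect((p2w(f,c[:,0,0],c[:,0,1],.118)[:,:2]*1000).astype(np.float32)))
```

```text
0.068 False (85.6, [0.5132, -0.134, 0.0688], [1.0, 0.5, 4.2], -0.0, 1.7)
0.066 False (85.8, [0.5132, -0.134, 0.0665], [1.1, 0.8, 4.3], 0.004, 2.4)
0.064 False (86.1, [0.5132, -0.1341, 0.0662], [-1.6, 1.8, 15.6], 0.005, 7.8)
(86.4, [0.5132, -0.1341, 0.0662], [-3.2, 1.9, 15.7], 0.005, 7.8)
((532.7786865234375, 48.35145568847656), (199.7476348876953, 289.60400390625), 1.3310508728027344)
```

Run:
```python
from h import *
B=[.5122,-.134]
env.goto([*B,.10],[180,0,-90]); env.dwell(.3); print(st())
for z in [.076,.074,.073,.072,.071,.070,.069,.068,.067,.066,.065]:
    env.move_straight([*B,z],rate=.02); env.dwell(.15); s=st(); print(z,s[1][2],s[2],s[4])
    if s[2][2]>14: break
f=shot("wrist"); cv2.imwrite("pics/w8.png",cv2.resize(f["image"][60:260,200:420],None,fx=2.7,fy=2.7,interpolation=cv2.INTER_CUBIC))
env.move_straight([*B,.12],rate=.1)
```

```text
(90.6, [0.5126, -0.1339, 0.1009], [-0.4, 0.2, -0.6], 0.005, 0.0)
0.076 0.0761 [0.0, -0.6, 0.5] 0.0
0.074 0.074 [0.6, 1.0, -0.5] 0.0
0.073 0.073 [0.9, 0.3, -0.3] 0.0
0.072 0.0722 [0.1, -0.3, 0.6] 0.7
0.071 0.0711 [0.3, 0.5, 2.5] 1.0
0.07 0.0701 [0.7, -0.4, 2.2] 1.3
0.069 0.0691 [0.7, -0.1, 3.7] 1.6
0.068 0.0681 [1.4, 0.0, 4.0] 1.9
0.067 0.0671 [1.0, 0.5, 4.2] 2.2
0.066 0.0664 [0.8, 0.2, 5.9] 3.3
0.065 0.0663 [-0.8, 1.2, 12.8] 6.0
```

View pics/w8.png

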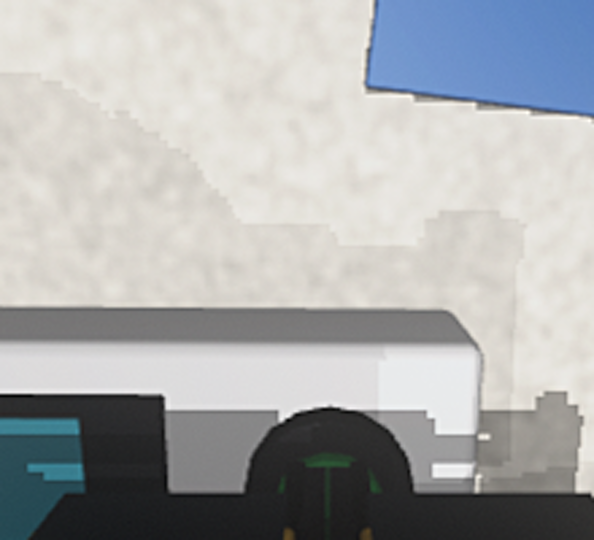

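The force climbs steadily from z=0.0723 and hits a hard stop at 0.0664, which is the full 6 mm of travel. So the button was fully pressed. Retreating and handing in.

Run:
```python
from h import *
env.move_straight([.5122,-.134,.25],rate=.15); env.dwell(.5); print(st()); print(env.close_job())
```

```text
(98.4, [0.5122, -0.134, 0.2499], [0.2, -0.9, 0.1], 0.006, 0.0)
the job is handed in; nothing more can be done
None
```

The job is handed in at 98 s: the one grey model is in the white tray, all four beige prints are level on the rails, and the hood is gently shut; the start button was pressed fully three times rather than once (two were repeats to confirm full travel).

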